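# Start the gear checking bench and hold its run button

### The job

Start the gear-checking bench from its four separate grey control stations, by pressing only: first push down the raised, ribbed end of the long rocker until the rocker has tipped fully over, then push the square key fully in (it stays in), then press the wide mushroom-headed button fully down with the fingertips and keep it down: the program finishes while still holding it down. Do not press the key or the mushroom button before its turn. Leave the small flat round button unpressed, and do not pick up or shift any of the loose parts on the bench.

Things in the scene. Friction and masses are not known exactly. Their poses are not given: they have to be found in the camera images.
- rocker_station: grey control station fixed to the bench (it cannot move), housing 90 x 74 x 45 mm; origin at the centre of its underside, x along the 90 mm side, z up; carries the rocker, a black paddle 70 x 34 x 10 mm on a pivot 60 mm above the bench over the origin, lengthwise along x; its raised, ribbed end is on the +x side. The station may be turned any way round
- rocker (a joint): angle of the rocker, rad: 0 = ribbed end fully up (off), 0.5 = ribbed end fully down (on). It starts within 0.06 of 0. About 0.06 N m of friction and no spring: about 2 to 4 N pressed on the ribbed end moves it, and it stays where it is left
- rocker_end (a point): point on the top face of the paddle's ribbed end, 27 mm from the pivot (8 mm short of the end); moves with the paddle, about 71 mm above the bench when off and 58 mm when on (13 mm of travel straight down)
- key_station: grey control station fixed to the bench (it cannot move), housing 90 x 74 x 45 mm; origin at the centre of its underside, x along the 90 mm side, z up; carries the square key
- key (a joint): how far the square key is pushed in, m: 0 = out, 0.008 = fully in. About 3 N of friction and no spring: it stays in when pushed in
- key_top (a point): centre of the top face of the square black key, 32 x 32 mm, 63 mm above the bench when out, 55 mm when in; moves with the key
- hold_station: grey control station fixed to the bench (it cannot move), housing 90 x 74 x 45 mm; origin at the centre of its underside, x along the 90 mm side, z up; carries the mushroom button
- hold (a joint): how far the mushroom button is pressed, m: 0 = up, 0.008 = fully down against its stop. Spring return: about 2 N starts it, 6 N holds it fully down
- hold_top (a point): centre of the flat top of the black mushroom button, head 46 mm across (flat part 24 mm), 72 mm above the bench when up, 64 mm when down; moves with the button
- spare_station: grey control station fixed to the bench (it cannot move), housing 90 x 74 x 45 mm; origin at the centre of its underside, x along the 90 mm side, z up; carries the small flat round button
- spare (a joint): how far the small round button is pressed, m: 0 = up, 0.006 = down; spring return. Not to be pressed
- spare_top (a point): centre of the top of the small flat round black button, 24 mm across, 58 mm above the bench
- gear_a: a loose steel spur gear lying flat, 60 mm across, 24 mm high; origin at the centre of its underside; to be left where it is
- gear_b: a loose steel spur gear lying flat, 54 mm across, 30 mm high; origin at the centre of its underside; to be left where it is
- hub: a loose steel double-flanged hub standing on end, 48 mm across, 52 mm high; origin at the centre of its underside; to be left where it is
- plug_gauge: a loose dark steel plug gauge standing up, 44 mm foot, 24 mm stem, 58 mm high; origin at the centre of its underside; to be left where it is
- roller: a loose blue plastic roller standing on end at the left of the bench, 40 mm across, 110 mm high; origin at the centre of its underside; to be left where it is

How it is judged:
By the outcome, as a careful person would: the job done as asked, in the order asked, and still so for the second after the job is handed in, while the arm keeps its last pose, push and grip.
It also fails if it takes over 45 s, if anything falls off the work surface, if the arm or the gripper's body presses on something with over 40 N, if the wrist force passes 120 N, or if a joint passes its speed limit or range.

### The arm

A 6-joint arm with a two-finger parallel gripper is mounted at the origin on the work surface. World frame = base frame: x ahead of the robot, y to its left, z up, the work surface at z = 0. Lengths are in m, angles in rad, forces in N, time in s.
With the tool pointing down it reaches from about 0.375 to 0.9 m from the base axis. Payload 3.1 kg.
Tool frame: the origin (TCP) lies midway between the tips of the shut fingers; the grasp point (between the pads) lies robot.grip_depth behind it (robot.grip_depth is the distance from the TCP to the grasp point, in m); z points along the fingers, y is the line along which they close (so a half turn about z gives the same grasp; the last joint's range is limited). The gripper opens to 87 mm and grips with 3 to 60 N. Pads are 19 mm wide; open, the fingers measure 117 mm over their backs; the gripper's body (75 mm by 190 mm) begins 51 mm behind the grasp point.
Start: joints at [0.936, 0.527, 1.433, -0, 1.181, -0.178], TCP at [0.275, 0.561, 0.223] pointing down, gripper open.
Joint ranges: [-3.08, 3.08], [-0.75, 2.2], [0.22, 2.44], [-1.43, 4.57], [0, 2.65], [-2.85, 2.85]. Speed limits (rad/s): [2.79, 2.79, 3.14, 3.14, 3.14, 3.14].

### API

Orientations are given as a unit quaternion [x, y, z, w].
In Python, from rig import robot, eyes gives the robot as it stands (robot), with the cameras (eyes).
- The arm moves only by the tool shift_gripper, called after "Request:" as name([rows], argument=value, ...), one row to a line, values as JSON. Schema: {"type":"object","properties":{"rows":{"type":"array","items":{"type":"object","properties":{"dx":{"type":"number"},"dy":{"type":"number"},"dz":{"type":"number"},"turn":{"type":"number"}},"additionalProperties":false},"minItems":1,"maxItems":20},"aperture":{"type":"number"},"force":{"type":"number"},"only":{"type":"string"},"quiet":{"type":"boolean"},"lines":{"type":"string"}},"required":["rows"],"additionalProperties":false}. rows is a list of rows, 1 to 20 of them, each an object with the fields dx, dy, dz (the shift in fractions of the full range, 1 being 0.5 m), turn (a turn about the tool's z in fractions of the full range, 1 being 4 rad); a field left out counts as zero; each row shifts and turns the commanded pose from where the row before left it, along the tool's axes as they then stand; what a row does not reach is not made up. A row lasts 1/12 s, in which the tool goes at most 0.0417 m and 0.125 rad, less where a joint would pass 70% of its speed; a pose out of reach is approached as far as the arm can. aperture is the finger opening in m, set as the call begins (left out keeps the last). The fingers move at their own pace and stop on an object; force is the grip in N (left out, the last holds). Time passes only in rows, so rows that do not move let the fingers close. The tool returns the time, the measured TCP pose, the force, the opening and the grip force at its end. only (a regular expression) keeps the lines of the reply that match it, lines (a string "A,B") keeps lines A to B, and quiet returns only ok. A shift or turn number past 1, either way, is cut back to 1. Input that does not fit is refused with a message, and nothing moves.
- robot.get_obs(): the state, without advancing time (a new reading comes with each control period).
- eyes.camera(name): name is "scene" or "side" or "wrist"; returns a dict with "img" (400x640x3 uint8, red, green, blue), "fx", "fy", "cx", "cy" (pixels), "xyz" and "attitude" of the camera in the world. Camera axes: x right, y down, z forward; pixel columns grow to the right and rows downward; lengths in m; the calibration is good to about 2 mm. The wrist camera is an equidistant fisheye: a pixel r from the principal point sees the ray r / f radians off the axis. A picture is of the moment at which its call begins. There is no depth.
- robot.hand_in(): hands the job in; it is judged then, once.
The state is a dict: "time": time; "q": joint angles; "joint_velocities": joint speeds; "joint_torque": joint torques, N m; "position": TCP position; "tool_rot": TCP orientation; "ft_force": force on the tool from outside, world axes, zero at the start; "moment": the same for the moment, N m; "grip_width": finger opening in m; "grip_force": force on a finger pad.
Only numpy, scipy, OpenCV 4.12 (cv2) and the standard library are available. Lean on these libraries where they do the work, as an engineer would, in place of code of your own. Each camera call takes 0.05 s, during which the arm holds its last target. There are 200 camera calls.

## Working session

There is one attempt and no reset: what is moved stays moved. The work goes in short steps, Python scripts to look and compute and a tool call to move; the robot and the scene stay as the last step left them, time stands still between calls to the robot, and variables do not carry over. Pictures are saved under pics/ and viewed, at most 10 in all, crops included, and the job is handed in when it is done.

```bash
ls; mkdir -p pics; python3 - <<'E'
from rig import robot, eyes
import cv2
for n in ["scene","side","wrist"]:
    c=eyes.camera(n); cv2.imwrite(f"pics/{n}0.png",c["img"][:,:,::-1])
    print(n,{k:v for k,v in c.items() if k!="img"})
o=robot.get_obs(); print(o, robot.grip_depth)
E
```

```text
pics
rig.py
scene {'fx': 362.64676994637074, 'fy': 362.64676994637074, 'cx': 314.2855604646061, 'cy': 198.61643139977144, 'xyz': array([ 0.86976836, -0.30777193,  0.98251046]), 'attitude': array([ 0.90369602,  0.3392118 , -0.09837139, -0.24205768])}
side {'fx': 384.66507426494786, 'fy': 384.66507426494786, 'cx': 319.68391129853467, 'cy': 204.41013809271197, 'xyz': array([ 0.29820894, -0.5780958 ,  0.50830763]), 'attitude': array([ 0.86112736, -0.13517808,  0.07731688, -0.48395109])}
wrist {'fx': 309.70691628693146, 'fy': 309.70691628693146, 'cx': 321.95576602866055, 'cy': 202.1827528512321, 'xyz': array([0.21316671, 0.59057494, 0.38355101]), 'attitude': array([0.84152992, 0.52500935, 0.0665349 , 0.10846978])}
{'time': 0.15, 'q': array([ 9.36505482e-01,  5.28253091e-01,  1.43356938e+00,  8.03673933e-06,
        1.18144186e+00, -1.78495910e-01]), 'joint_velocities': array([ 0.00057065, -0.00255048, -0.00371009, -0.00061663,  0.00144891,
        0.00067983]), 'joint_torque': array([ 2.94807387e-04, -4.40434277e+01, -1.76840794e+01,  6.32981071e-02,
        5.53205819e-02, -8.71147267e-05]), 'position': array([0.2747466 , 0.56075749, 0.22180845]), 'tool_rot': array([ 2.25931266e-01,  9.74142887e-01, -7.66295707e-04, -3.33821194e-04]), 'ft_force': array([-0.46581061,  0.19058076,  0.3999484 ]), 'moment': array([ 0.00528075, -0.01269833, -0.0073634 ]), 'grip_force': 0.0, 'grip_width': 0.08712162541749835} 0.0187
```

View pics/scene0.png

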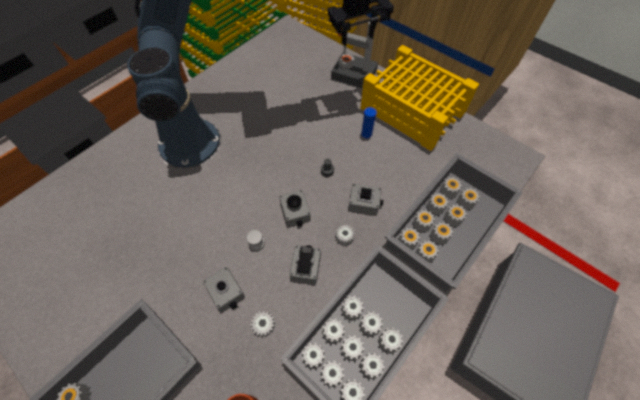

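View pics/side0.png

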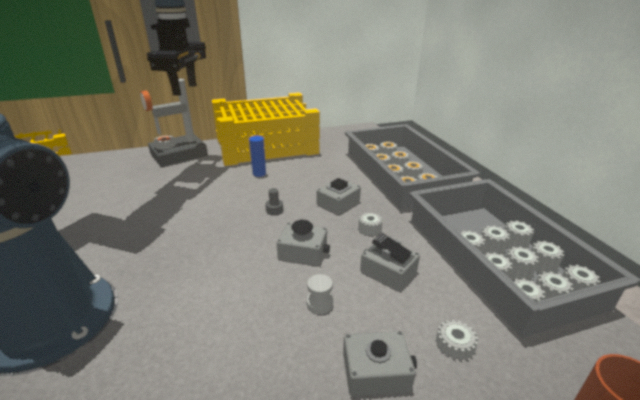

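The scene view shows the mushroom at (294,203), key at (366,193), rocker at (305,258) and spare at (221,286). In the side view they are at (302,227), (339,184), (391,248) and (378,348). The roller, plug gauge, hub and two gears stand between them. Next I'll enlarge the stations with a grid.

```bash
python3 - <<'E'
import cv2,numpy as np
def crop(n,u,v,w,h,s):
    i=cv2.resize(cv2.imread(f"pics/{n}0.png")[v:v+h,u:u+w],None,fx=s,fy=s,interpolation=cv2.INTER_CUBIC)
    for k in range(0,w,10):
        cv2.putText(i,str(u+k),(k*s,8),0,.3,(0,255,255),1) if k%20==0 else 0; cv2.line(i,(k*s,0),(k*s,h*s),(0,200,200),1) if k%20==0 else 0
    for k in range(0,h,20):
        cv2.putText(i,str(v+k),(0,k*s+8),0,.3,(0,255,0),1); cv2.line(i,(0,k*s),(w*s,k*s),(0,200,0),1)
    return i
cv2.imwrite("pics/c_scene.png",crop("scene",240,160,160,120,5))
cv2.imwrite("pics/c_side.png",crop("side",270,170,160,120,5))
E
```

```text
(no output)
```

View pics/c_scene.png

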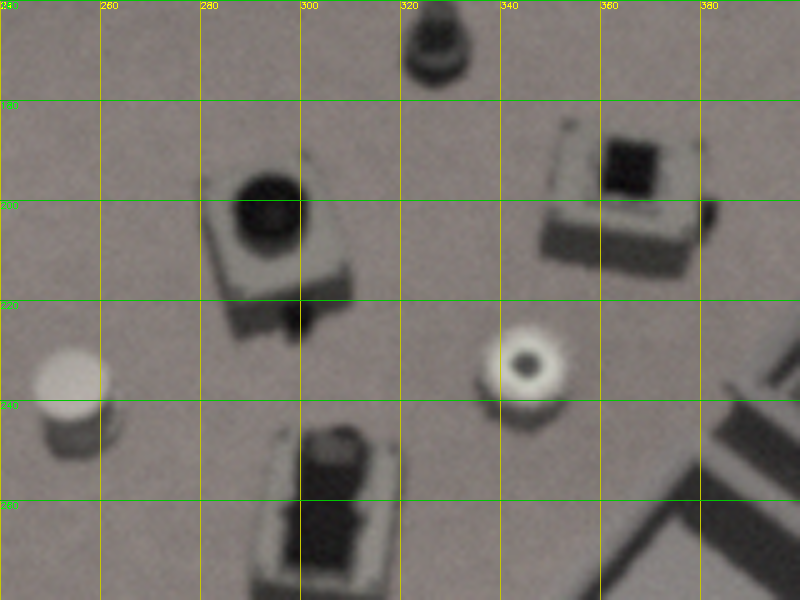

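View pics/c_side.png

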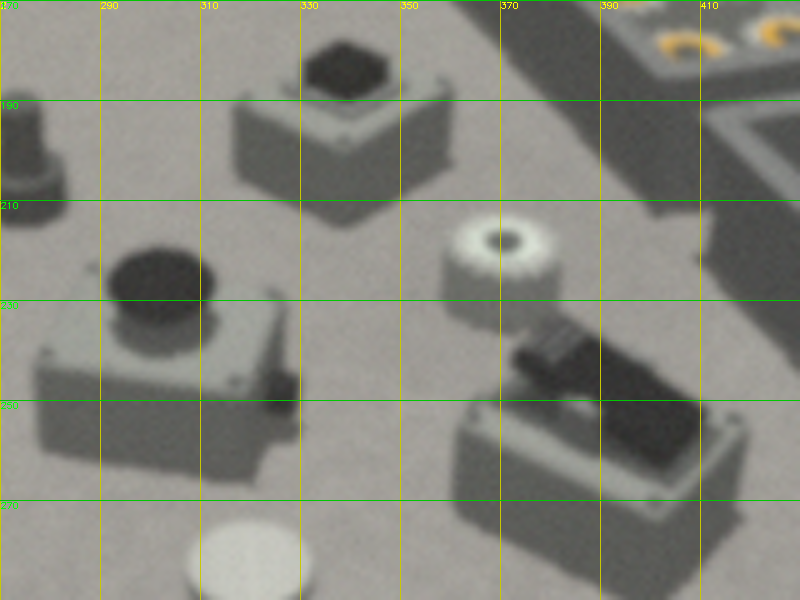

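The crops show, in scene and side pixels:
- **Ribbed end:** (307.4,249.2) and (382,237.5), the raised end.
- **Key top:** (366,193.2) and (339.2,183.2).
- **Mushroom top:** (294,201.8) and (302.4,225.5).

I'll triangulate these next.

```bash
cat > h.py <<'E'
import numpy as np
from scipy.spatial.transform import Rotation as R
def ray(c,u,v,fish=False):
    d=np.array([(u-c["cx"])/c["fx"],(v-c["cy"])/c["fy"],1.])
    if fish:
        r=np.hypot(*d[:2]); d=np.array([*(d[:2]/max(r,1e-9)*np.sin(r)),np.cos(r)])
    d/=np.linalg.norm(d); return np.array(c["xyz"]),R.from_quat(c["attitude"]).apply(d)
def tri(*rays):
    A=[np.eye(3)-np.outer(d,d) for _,d in rays]
    p=np.linalg.solve(sum(A),sum(a@o for a,(o,_) in zip(A,rays)))
    return p,max(np.linalg.norm(a@(p-o)) for a,(o,_) in zip(A,rays))
def atz(r,z): o,d=r; return o+d*(z-o[2])/d[2]
E
python3 - <<'E'
from h import *; from rig import robot, eyes
np.set_printoptions(precision=4,suppress=True)
s=eyes.camera("scene"); d=eyes.camera("side")
P={"rib":((307.4,249.2),(382,237.5),.071),"rock_low_end":((303.5,272.5),(404,260),.05),"key":((366,193.2),(339.2,183.2),.063),"hold":((294,201.8),(302.4,225.5),.072),
"spare":((221.5,286),(378,348),.058),"hub":((254.5,236.5),(320,284),.052),"gear_b":((345,233),(370.5,218.5),.03),"gauge":((327,162),(273.5,191),.058)}
for n,(a,b,z) in P.items():
    ra,rb=ray(s,*a),ray(d,*b); p,e=tri(ra,rb); print(n,p,"gap %.4f"%e,atz(ra,z)[:2],atz(rb,z)[:2],"r %.3f"%np.hypot(*p[:2]))
o=robot.get_obs(); print(R.from_quat(o["tool_rot"]).as_matrix())
E
```

```text
rib [ 0.5979 -0.0459  0.0696] gap 0.0008 [ 0.5989 -0.0469] [ 0.5967 -0.0468] r 0.600
rock_low_end [ 0.6253 -0.0931  0.0427] gap 0.0030 [ 0.6292 -0.0972] [ 0.619  -0.0977] r 0.632
key [0.6055 0.206  0.0572] gap 0.0021 [0.6088 0.2011] [0.6008 0.1989] r 0.640
hold [0.4659 0.0416 0.0659] gap 0.0035 [0.4718 0.0367] [0.4619 0.0374] r 0.468
spare [ 0.4902 -0.2635  0.0508] gap 0.0028 [ 0.4951 -0.2659] [ 0.4859 -0.2659] r 0.557
hub [ 0.4525 -0.1088  0.0468] gap 0.0010 [ 0.4557 -0.1106] [ 0.4503 -0.1129] r 0.465
gear_b [0.6331 0.0752 0.0291] gap 0.0022 [0.6351 0.0731] [0.6317 0.0767] r 0.638
gauge [0.4427 0.218  0.0562] gap 0.0024 [0.4459 0.2151] [0.4409 0.2183] r 0.493
[[-0.8979  0.4402 -0.0006]
 [ 0.4402  0.8979 -0.0009]
 [ 0.0002 -0.0011 -1.    ]]
```

Careful with the scale: shifts go in shares of 0.5 m and turns go in shares of 4 rad. That gives: -0.024 m / 0.5 = -0.048, -0.016 m / 0.5 = -0.032.

Request:
shift_gripper([
  {"dx":-0.048,"dy":-0.032},
  {"dx":-0.048,"dy":-0.032},
  {"dx":-0.048,"dy":-0.032},
  {"dx":-0.048,"dy":-0.032},
  {"dx":-0.048,"dy":-0.032},
  {"dx":-0.048,"dy":-0.032},
  {"dx":-0.048,"dy":-0.032},
  {"dx":-0.048,"dy":-0.032},
  {"dx":-0.048,"dy":-0.032},
  {"dx":-0.048,"dy":-0.032},
  {"dx":-0.048,"dy":-0.032},
  {"dx":-0.048,"dy":-0.032},
  {"dx":-0.048,"dy":-0.032},
  {"dx":-0.048,"dy":-0.032},
  {"dx":-0.048,"dy":-0.032},
  {"dx":-0.048,"dy":-0.032},
  {"dx":-0.048,"dy":-0.032},
  {"dx":-0.048,"dy":-0.032},
  {"dx":-0.048,"dy":-0.032},
  {"dx":-0.048,"dy":-0.032},
], aperture=0, force=20)

```text
time: 1.92
position: [0.5657, 0.0612, 0.2225]
tool_rot: [0.226, 0.974, 0.0, -0.0]
ft_force: [0.8, -0.0, -0.6]
grip_width: 0.0006
grip_force: 0.0
```

Request:
shift_gripper([
  {"turn":0.03},
  {"turn":0.03},
  {"turn":0.03},
  {"turn":0.03},
  {"turn":0.03},
  {},
  {},
])

```text
time: 2.5
position: [0.5651, 0.0625, 0.2225]
tool_rot: [0.502, 0.865, -0.0, -0.0]
ft_force: [-0.2, 0.3, 0.4]
grip_width: 0.0007
grip_force: 0.0
```

```bash
python3 - <<'E'
from h import *; from rig import robot, eyes
import cv2
c=eyes.camera("wrist"); cv2.imwrite("pics/w1.png",c["img"][:,:,::-1])
print(c["xyz"],c["attitude"]); o=robot.get_obs(); print(o["q"],o["position"],o["ft_force"])
print(R.from_quat(o["tool_rot"]).as_matrix().round(4))
E
```

```text
[0.53115257 0.12168654 0.38434692] [0.95872143 0.25422839 0.03260677 0.12311759]
[-8.61769769e-02  4.51632071e-01  1.57640072e+00 -5.39654701e-05
  1.11373506e+00 -6.04042568e-01] [0.56514433 0.06257525 0.22247974] [-0.53574471  0.98015174 -0.2274979 ]
[[-4.950e-01  8.689e-01 -2.000e-04]
 [ 8.689e-01  4.950e-01 -0.000e+00]
 [ 1.000e-04 -2.000e-04 -1.000e+00]]
```

View pics/w1.png

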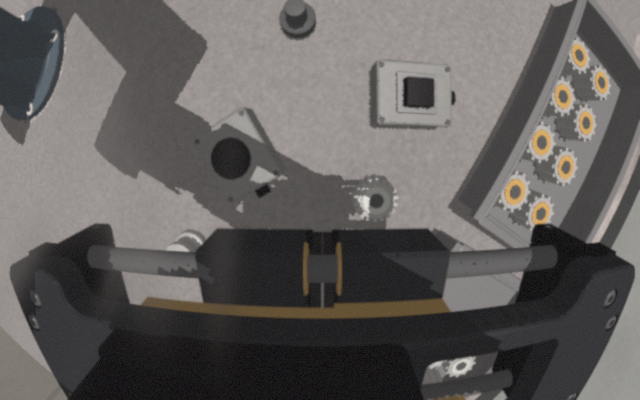

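The wrist view shows the mushroom top at (231,158), the key top at (419,93) and gear_b at (377,200). The rocker is hidden by the gripper. I'll fuse the three views.

```bash
python3 - <<'E'
from h import *; from rig import robot, eyes
np.set_printoptions(precision=4,suppress=True)
s=eyes.camera("scene"); d=eyes.camera("side"); w=eyes.camera("wrist")
for n,a,b,c,z in [("key",(366,193.2),(339.2,183.2),(419,93),.063),("hold",(294,201.8),(302.4,225.5),(231,158),.072)]:
    r=[ray(s,*a),ray(d,*b),ray(w,*c,True)]
    print(n,tri(*r),tri(r[0],r[2])[0],tri(r[1],r[2])[0],[atz(q,z)[:2] for q in r])
# station outline of rocker: housing top corners z=.045 (side and scene crops)
for nm,c,L in [("scene",s,[(295,246),(319,249)]),("side",d,[(363.5,252),(418,254),(402,272)])]:
    print(nm,[atz(ray(c,*p),.045)[:2] for p in L])
E
```

```text
key (array([0.605 , 0.2051, 0.0575]), np.float64(0.002323580371254983)) [0.6056 0.2062 0.0525] [0.6031 0.2037 0.0602] [array([0.6088, 0.2011]), array([0.6008, 0.1989]), array([0.6029, 0.2029])]
hold (array([0.4653, 0.0428, 0.0648]), np.float64(0.004132999484682964)) [0.4638 0.0422 0.0568] [0.4643 0.0443 0.067 ] [array([0.4718, 0.0367]), array([0.4619, 0.0374]), array([0.4658, 0.0454])]
scene [array([ 0.5588, -0.055 ]), array([ 0.615 , -0.0179])]
side [array([ 0.5597, -0.0472]), array([ 0.6567, -0.0846]), array([ 0.6027, -0.1214])]
```

Request:
shift_gripper([
  {"dx":-0.0434,"dy":-0.0108},
  {"dx":-0.0434,"dy":-0.0108},
  {"dx":-0.0434,"dy":-0.0108},
  {"dx":-0.0434,"dy":-0.0108},
  {"dx":-0.0434,"dy":-0.0108},
  {"dz":0.054},
  {"dz":0.054},
  {"dz":0.054},
  {"dz":0.054},
  {"dz":0.054},
  {},
  {},
  {},
])

```text
time: 3.78
position: [0.5962, -0.0454, 0.0887]
tool_rot: [0.503, 0.864, 0.0, 0.001]
ft_force: [0.7, 0.3, 0.8]
grip_width: 0.0006
grip_force: 0.0
```

```bash
python3 - <<'E'
from rig import robot, eyes
import cv2,numpy as np
a=eyes.camera("scene")["img"][210:310,250:370]; b=eyes.camera("side")["img"][180:300,330:450]
f=lambda i:cv2.resize(i[:100],None,fx=3.3,fy=3.3,interpolation=cv2.INTER_CUBIC)
cv2.imwrite("pics/r1.png",np.hstack([f(a),f(b)])[:,:,::-1])
E
```

```text
(no output)
```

View pics/r1.png

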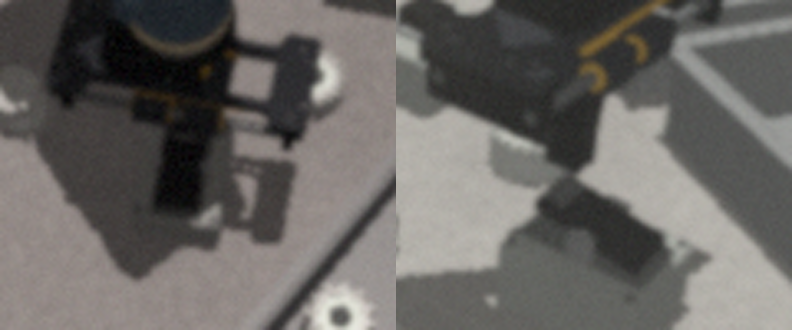

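The side crop shows the shut fingertips (about 580,170) directly over the ribbed end (565,190), so I'll press down now.

To row units: 0.008 m / 0.5 = 0.016, 0.004 m / 0.5 = 0.008.

Request:
shift_gripper([
  {"dz":0.016},
  {"dz":0.016},
  {"dz":0.008},
  {"dz":0.008},
  {"dz":0.004},
  {},
  {},
])

```text
time: 4.47
position: [0.5948, -0.045, 0.0613]
tool_rot: [0.504, 0.864, -0.0, -0.0]
ft_force: [-0.1, 1.8, 0.8]
grip_width: 0.0006
grip_force: 0.7
```

Request:
shift_gripper([
  {"dz":0.004},
  {"dz":0.002},
  {},
  {},
])

```text
time: 4.8
position: [0.595, -0.0451, 0.0606]
tool_rot: [0.504, 0.864, -0.0, 0.0]
ft_force: [-3.5, 3.1, 14.1]
grip_width: 0.0006
grip_force: 7.5
```

To row units: 0.001 m / 0.5 = 0.002.

Request:
shift_gripper([
  {"dz":0.002},
  {},
  {},
])

```text
time: 5.05
position: [0.595, -0.0451, 0.0605]
tool_rot: [0.504, 0.864, -0.0, 0.0]
ft_force: [-5.3, 3.4, 18.6]
grip_width: 0.0004
grip_force: 10.1
```

Request:
shift_gripper([
  {"dz":-0.04},
  {"dz":-0.06},
  {"dz":-0.06},
  {"dx":0.0526,"dy":0.0324},
  {"dx":0.0526,"dy":0.0324},
  {"dx":0.0526,"dy":0.0324},
  {"dx":0.0526,"dy":0.0324},
  {"dx":0.0526,"dy":0.0324},
  {"dx":0.0526,"dy":0.0324},
  {"dx":0.0526,"dy":0.0324},
  {"dx":0.0526,"dy":0.0324},
  {"dz":0.05},
  {"dz":0.05},
  {},
  {},
  {},
])

```text
time: 6.38
position: [0.605, 0.2012, 0.0881]
tool_rot: [0.504, 0.864, 0.0, 0.0]
ft_force: [-0.4, -0.3, -0.4]
grip_width: 0.0003
grip_force: 0.0
```

```bash
python3 - <<'E'
from rig import robot, eyes
import cv2,numpy as np
a=eyes.camera("side")["img"][200:300,330:450]; b=eyes.camera("side")["img"][125:225,280:400]
f=lambda i:cv2.resize(i,None,fx=3.3,fy=3.3,interpolation=cv2.INTER_CUBIC)
cv2.imwrite("pics/r2.png",np.hstack([f(a),f(b)])[:,:,::-1])
E
```

```text
(no output)
```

View pics/r2.png

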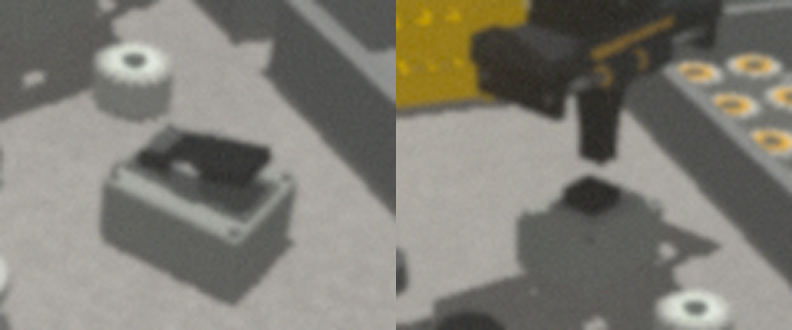

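The rocker's ribbed end (155,150) is now down and the other end is raised. The fingertip (598,158) stands over the key (592,193), so I'll push it in.

To row units: 0.01 m / 0.5 = 0.02, 0.006 m / 0.5 = 0.012.

Request:
shift_gripper([
  {"dz":0.02},
  {"dz":0.02},
  {"dz":0.012},
  {"dz":0.008},
  {"dz":0.004},
  {"dz":0.002},
  {},
  {},
])

```text
time: 7.15
position: [0.6044, 0.2014, 0.0553]
tool_rot: [0.504, 0.864, -0.0, 0.0]
ft_force: [-1.6, -1.3, 5.6]
grip_width: 0.0006
grip_force: 3.0
```

Request:
shift_gripper([
  {"dz":0.002},
  {"dz":0.002},
  {},
  {},
])

```text
time: 7.48
position: [0.6044, 0.2015, 0.0551]
tool_rot: [0.504, 0.864, -0.0, 0.0]
ft_force: [-3.9, -2.6, 15.7]
grip_width: 0.0003
grip_force: 7.6
```

To row units: -0.04 m / 0.5 = -0.08, -0.025 m / 0.5 = -0.05.

Request:
shift_gripper([
  {"dz":-0.05},
  {"dz":-0.08},
  {"dz":-0.08},
  {"dx":-0.0354,"dy":-0.05},
  {"dx":-0.0354,"dy":-0.05},
  {"dx":-0.0354,"dy":-0.05},
  {"dx":-0.0354,"dy":-0.05},
  {"dx":-0.0354,"dy":-0.05},
  {"dx":-0.0354,"dy":-0.05},
  {"dx":-0.0354,"dy":-0.05},
  {"dx":-0.0354,"dy":-0.05},
  {},
  {},
  {},
  {},
])

```text
time: 8.73
position: [0.5005, -0.0191, 0.1575]
tool_rot: [0.503, 0.864, 0.0, 0.0]
ft_force: [-0.4, 0.7, 0.3]
grip_width: 0.0004
grip_force: 0.0
```

```bash
python3 - <<'E'
from h import *; from rig import robot, eyes
import cv2
w=eyes.camera("wrist"); cv2.imwrite("pics/w2.png",w["img"][:,:,::-1])
p=np.array([.466,.040,.072]); q=R.from_quat(w["attitude"]).inv().apply(p-w["xyz"])
t=np.arctan2(np.hypot(*q[:2]),q[2]); print(w["cx"]+w["fx"]*t*q[0]/np.hypot(*q[:2]),w["cy"]+w["fy"]*t*q[1]/np.hypot(*q[:2]))
s=eyes.camera("scene")
print([atz(ray(s,*u),.045)[:2] for u in [(281,196),(301,190.5),(310,215),(286,221)]])
E
```

```text
321.13239122576516 122.81459266943787
[array([0.41663844, 0.03599198]), array([0.44909027, 0.08978333]), array([0.52554966, 0.04504309]), array([ 0.48611921, -0.01510492])]
```

View pics/w2.png

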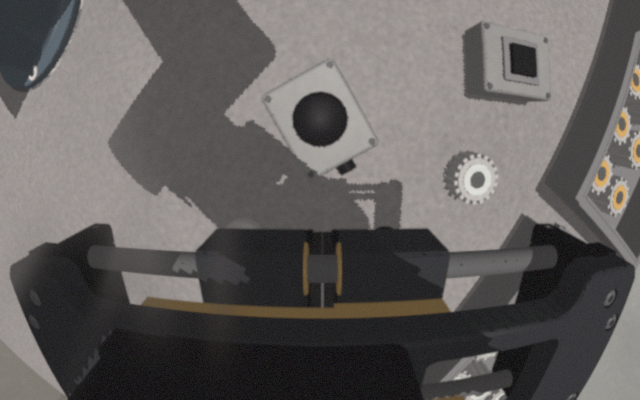

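The wrist view shows the mushroom head at (320,119.5) against a predicted (321,123), which puts it within 3 mm at about (0.466, 0.041). The key at (523,60) is pressed. I'll go over the mushroom and press.

To row units: 0.025 m / 0.5 = 0.05, 0.023 m / 0.5 = 0.046.

Request:
shift_gripper([
  {"dx":0.046},
  {"dx":0.046},
  {"dx":0.046},
  {},
  {"dz":0.05},
  {"dz":0.05},
  {"dz":0.044},
  {},
  {},
])

```text
time: 9.58
position: [0.4659, 0.0404, 0.0849]
tool_rot: [0.503, 0.864, -0.0, -0.001]
ft_force: [0.6, -0.3, -0.5]
grip_width: 0.0007
grip_force: 0.0
```

Request:
shift_gripper([
  {"dz":0.016},
  {"dz":0.012},
  {"dz":0.008},
  {"dz":0.006},
  {"dz":0.004},
  {},
  {},
  {},
])

```text
time: 10.25
position: [0.4674, 0.0399, 0.0642]
tool_rot: [0.504, 0.864, 0.001, 0.002]
ft_force: [0.7, 0.8, 13.0]
grip_width: 0.0
grip_force: 6.9
```

To row units: 0.001 m / 0.5 = 0.002.

Request:
shift_gripper([
  {"dz":0.002},
  {},
  {},
  {},
  {},
  {},
])

```text
time: 10.75
position: [0.4675, 0.0399, 0.0641]
tool_rot: [0.504, 0.864, 0.001, 0.002]
ft_force: [-2.7, 0.5, 21.5]
grip_width: 0.0005
grip_force: 11.1
```

```bash
python3 - <<'E'
from rig import robot, eyes
import cv2
i=eyes.camera("side")["img"][120:320,230:450]
cv2.imwrite("pics/f.png",cv2.resize(i,None,fx=2.7,fy=2.7,interpolation=cv2.INTER_CUBIC)[:,:,::-1])
o=robot.get_obs(); print(o["position"],o["ft_force"])
E
```

```text
[0.46746563 0.03993237 0.06409007] [-2.32286023  1.24708951 21.54592109]
```

View pics/f.png

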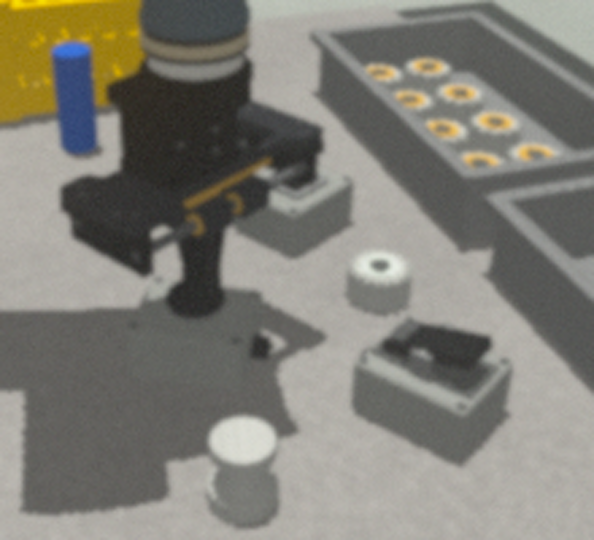

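The mushroom (195,300) is held at its stop: the tip is at 64.1 mm with 21.5 N on it. The rocker (435,345) is tipped over and the loose parts are where they were. Handing in.

```bash
python3 -c "
from rig import robot, eyes
print(robot.hand_in())"
```

```text
the job is handed in; nothing more can be done
None
```

The job is handed in at about 11 s: rocker tipped fully over, then key pushed to its stop, then the mushroom button pressed to its stop and still held at about 21 N, with the spare button never approached and no loose part touched; the hand-in gave no verdict.

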